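# Clear the microscope foot and hold the cast limb over it

## Robot

A 6-joint arm with a two-finger parallel gripper is mounted at the origin on the work surface. World frame = base frame: x ahead of the robot, y to its left, z up, the work surface at z = 0. Lengths are in m, angles in rad, forces in N, time in s.
With the tool pointing down it reaches from about 0.375 to 0.925 m from the base axis. Payload 5.7 kg.
Tool frame: the origin (TCP) lies at the very end of the fingers, on their centre line; the grasp point (between the pads) lies 19 mm behind it; z points along the fingers, y is the line along which they close (so a half turn about z gives the same grasp; the last joint's range is limited). The gripper opens to 85 mm and grips with 20 to 120 N. Pads are 22 mm wide; open, the fingers measure 114 mm over their backs; the gripper's body (76 mm by 85 mm) begins 54 mm behind the grasp point. The pads swing forward as they close: fully open they stand 13 mm farther back than shut.
Start: joints at [-1.379, 0.359, 1.51, -0, 1.272, -0.115], TCP at [0.181, -0.572, 0.231] pointing down, gripper open.
Joint ranges: [-2.97, 2.97], [-1.01, 2.36], [0.21, 2.38], [-0.96, 4.11], [0.2, 2.71], [-2.98, 2.98]. Speed limits (rad/s): [2.39, 2.39, 3.14, 3.14, 3.14, 3.14].

## Interface

Orientations are given as [roll, pitch, yaw] about the fixed x, y, z axes, in that order (R = Rz(yaw) Ry(pitch) Rx(roll)).
In Python, from workcell import robot gives the robot as it stands. The module is installed in compiled form; this text tells all that it offers.
- The arm moves only by the tool apply_moves, never from a script. Its argument "moves" is a list of rows, each an object with "fingers": the closure in counts, from 0 (fully open) to 255 (shut); "travel": the shift along the tool's x, y, z in m, a list of three; "turn": the turn, a rotation vector about the tool's x, y, z in rad, a list of three. In form: [{"fingers": fingers, "travel": [x, y, z], "turn": [wx, wy, wz]}, ...]. A call has exactly 8 rows; each row is the pose to reach, as a shift and turn from the pose commanded when the call began, along the tool's axes at that moment; what a row does not reach only later rows make up. A row lasts 1/12 s, in which the tool goes at most 41.7 mm and 7.16 degrees, less where a joint would pass 70% of its speed; a pose out of reach is approached as far as the arm can. A call with a gripper value outside its range is refused whole. The fingers move at their own pace and stop on an object; the grip force is fixed at half the most. Time passes only in rows, so rows that repeat a pose let the fingers close, or fill a call up. It gives the time, the measured TCP pose, the force, the opening and the grip force at its end, in the units of the state.
- robot.get_state(): the state, without advancing time (a new reading comes with each control period).
- robot.snapshot(name): name is "side" or "top"; returns (picture, depth): 384x512x3 uint8, red, green, blue; 384x512 float32, m along the optical axis (not along the pixel's ray), 0 where there is no reading.
- robot.get_calibration(name): a dict with "fovy" (degrees; the focal length in pixels is half the picture's height over the tangent of half this angle, whatever the lens; pixels are square), "cx", "cy" (the principal point, pixels), "dist" ([k1, k2, p1, p2, k3] as OpenCV has them; the pictures are not rectified), "rvec" (rotation vector, rad) and "tvec" (3), from world to camera coordinates, as OpenCV has them. Camera axes: x right, y down, z forward; pixel columns grow to the right and rows downward; lengths in m; the calibration is good to about 2 mm. A picture is of the moment at which its call begins. get_calibration takes no time and is no camera call.
- robot.sign_off(): hands the job in; it is judged then, once.
The state is a dict: "time": time; "q": joint angles; "dq": joint speeds; "tau": joint torques, N m; "eef_pos": TCP position; "ee_rot": TCP orientation; "force": force on the tool from outside, world axes, zero at the start; "wrist_torque": the same for the moment, N m; "gripper_width": finger opening in m; "grasp_force": force on a finger pad.
Only numpy, scipy, OpenCV 4.12 (cv2) and the standard library are available. Lean on these libraries where they do the work, as an engineer would, in place of code of your own. Each camera call takes 0.05 s, during which the arm holds its last target. There are 200 camera calls.

## Task

Lift the steel staining pot by its handle off the stripped microscope foot and stand it upright on the round grey felt mat, wholly on it, and let go of it. Then pick up the cast limb with the heavy hub by its balance point and hold it level about 5 cm above the foot, the hub centred over the big seat and the small eye over the small seat; finish still holding it there, touching nothing with it. Leave the other things on the table where they are and do not tip the pot over.

Things in the scene. Friction and masses are not known exactly. Their poses are not given: they have to be found in the camera images.
- pot_handle (a point): Middle of the carrying handle of the stainless staining pot: a straight level bar 72 mm long, 10 mm wide and 10 mm thick, arched over the pot's mouth. Its x axis runs along the bar. This point lies on the pot's upright axis, 101 mm above the pot's underside; the bar's underside is 36 mm above the pot's rim. The pot is open, 66 mm across at the foot, 72 mm at the rim, 60 mm tall to the rim, about 0.25 kg. It starts standing on the big seat of the foot.
- pot: The same staining pot; origin at the centre of its underside.
- mat: Round grey felt mat fixed to the table, 140 mm across, 4 mm thick; origin at the centre of its underside. It may lie left or right of the foot.
- foot: Stripped microscope foot, a grey cast block 260 mm long (x), 120 mm wide (y), 50 mm tall, fixed to the table, with a steel round seat 6 mm high near each end and a black focus knob on each long side. Origin under its middle; x points from the big seat to the small seat.
- seat_big (a point): Centre of the top face of the foot's big steel seat, 80 mm across, 56 mm above the table; carries the pot at the start. z up.
- seat_small (a point): Centre of the top face of the foot's small steel seat, 34 mm across, 56 mm above the table, 180 mm from the big seat.
- limb: Grey cast limb (offset lever) of the microscope, loose on the table, about 0.42 kg: a heavy round hub (48 mm across, 44 mm tall) at one end, a small round eye (26 mm across, 36 mm tall) at the other, 180 mm between their centres, joined by a straight level bar 16 mm wide and 18 mm thick whose underside is 18 mm above the undersides of hub and eye. Origin on the underside plane, below the balance point; x points along the bar to the eye.
- limb_balance (a point): Balance point (centre of mass along the bar) of the cast limb, at the middle of the bar's section, 27 mm above the undersides: 53 mm from the hub's centre and 127 mm from the eye's centre. x points along the bar to the eye, z up.
- limb_hub (a point): Centre of the underside of the cast limb's hub.
- limb_eye (a point): Centre of the underside of the cast limb's eye.
- clamp_bar: Bystander, to be left alone: straight grey cast bar with an equal 26 mm round eye at each end, 146 mm long, 36 mm tall; symmetric, not the one to lift. Origin at the centre of its underside.
- eyepiece: Bystander, to be left alone: black eyepiece standing upright, 34 mm across, 48 mm tall. Origin at the centre of its underside.
- objective: Bystander, to be left alone: small steel objective lens standing upright, 24 mm across, 36 mm tall. Origin at the centre of its underside.
- cup: Bystander, to be left alone: white plastic cup, 72 mm across the mouth, 85 mm tall. Origin at the centre of its underside.
- bottle: Bystander, to be left alone: bottle with blue label and cap, 58 mm across, 160 mm tall. Origin at the centre of its underside.
- dish: Bystander, to be left alone: clear flat dish, 90 mm across, 16 mm tall. Origin at the centre of its underside.
- plant: Bystander, to be left alone: flowering plant in a black pot 90 mm across and 75 mm tall, leaves up to about 160 mm. Origin at the centre of its underside.
There are look-alikes about, which are no part of the job. What is shaped like the limb but green is not meant.

How it is judged:
By the outcome, as a careful person would: the job done as asked, in the order asked, and still so for the second after the job is handed in, while the arm keeps its last pose, push and grip.
It also fails if it takes over 56 s, if anything falls off the work surface, if the arm or the gripper's body presses on something with over 40 N, if the wrist force passes 120 N, or if a joint passes its speed limit or range.

## Working session

There is one attempt and no reset: what is moved stays moved. The work goes in short steps, Python scripts to look and compute and a tool call to move; the robot and the scene stay as the last step left them, time stands still between calls to the robot, and variables do not carry over. Pictures are saved under pics/ and viewed, at most 10 in all, crops included, and the job is handed in when it is done.

Besides the shell and the picture viewer there is one more tool, called after ">>>" in YAML: its name, and indented under it one key for each argument. apply_moves: Moves the arm, as the interface text tells. Its arguments: {"type":"object","properties":{"moves":{"type":"array","items":{"type":"object","properties":{"fingers":{"type":"number"},"travel":{"type":"array","items":{"type":"number"}},"turn":{"type":"array","items":{"type":"number"}}}}}},"required":["moves"]}

```bash
mkdir -p pics
cat > h.py <<'E'
import numpy as np, cv2
from workcell import robot
from scipy.spatial.transform import Rotation as R
def cal(n):
    c=robot.get_calibration(n); f=192/np.tan(np.radians(c["fovy"])/2)
    K=np.array([[f,0,c["cx"]],[0,f,c["cy"]],[0,0,1.]]); Rm=cv2.Rodrigues(np.array(c["rvec"],float))[0]
    return K,np.array(c["dist"],float),Rm,np.array(c["tvec"],float).ravel()
def plane(n,uv,z):
    K,d,Rm,t=cal(n); uv=np.array(uv,float).reshape(-1,1,2)
    p=cv2.undistortPoints(uv,K,d).reshape(-1,2); r=np.c_[p,np.ones(len(p))]@Rm; c=-Rm.T@t
    return c+r*((z-c[2])/r[:,2])[:,None]
def cloud(n,dep):
    K,d,Rm,t=cal(n); h,w=dep.shape
    uv=np.stack(np.meshgrid(np.arange(w),np.arange(h)),-1).reshape(-1,1,2).astype(float)
    p=cv2.undistortPoints(uv,K,d).reshape(-1,2); P=np.c_[p,np.ones(len(p))]*dep.reshape(-1,1)
    return ((P-t)@Rm).reshape(h,w,3)
def proj(n,P):
    K,d,Rm,t=cal(n); return cv2.projectPoints(np.array(P,float).reshape(-1,1,3),cv2.Rodrigues(Rm)[0],t,K,d)[0].reshape(-1,2)
def snap(n,tag):
    im,de=robot.snapshot(n); cv2.imwrite(f"pics/{tag}.png",cv2.cvtColor(im,cv2.COLOR_RGB2BGR)); np.save(f"pics/{tag}.npy",de); return im,de
E
python3 - <<'E'
from h import *
for n in("top","side"):
    im,de=snap(n,n+"0"); K,d,Rm,t=cal(n); print(n,-Rm.T@t,Rm[2],K[0,0],d,(de>0).mean())
s=robot.get_state(); print(s["time"],s["eef_pos"],s["ee_rot"])
a=cv2.imread("pics/top0.png")
cv2.imwrite("pics/top0b.png",cv2.resize(a,(800,600)))
E
```

```text
top [ 0.31160188 -0.00722085  1.65741093] [ 0.15642932  0.00549227 -0.98767389] 435.7809364493345 [0.02779965 0.         0.         0.         0.        ] 0.9958394368489584
side [-0.22336871  0.96547496  0.83622566] [ 0.5413611  -0.66824407 -0.5102725 ] 425.585957443244 [-0.1588493  0.         0.         0.         0.       ] 0.9937845865885416
0.1 [ 0.18108978 -0.57136114  0.23051109] [-3.13988726e+00 -2.39260930e-04  3.06768691e-01]
```

View pics/top0b.png

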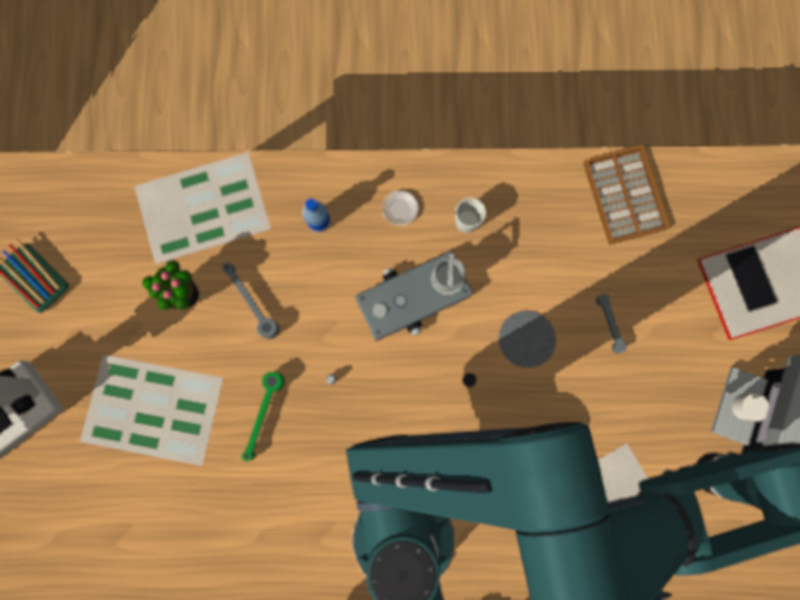

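View pics/side0.png

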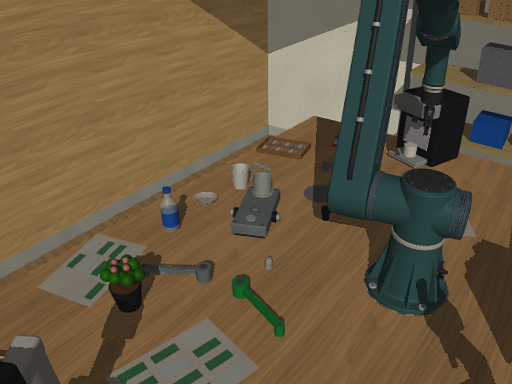

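The top view (800x600) shows:
- pot on the foot's big seat at (450,272), with its handle running near-vertical in the image
- small seat at (380,310)
- mat at (528,339)

Candidates for the limb:
- grey lever, hub (267,327), eye (230,268): fits the description
- green lever at (272,381): wrong colour
- grey bar with equal eyes at (612,325): the clamp_bar

The other dark round thing, at (470,380), is the eyepiece. I choose the grey lever at (267,327) and will check it in a crop while measuring.

Run:
```python
from h import *
im=cv2.imread("pics/top0.png"); de=np.load("pics/top0.npy"); C=cloud("top",de); Z=C[...,2]
hsv=cv2.cvtColor(im,cv2.COLOR_BGR2HSV)
def roi(x0,x1,y0,y1):
    m=np.zeros(Z.shape,bool); m[int(y0*.64):int(y1*.64),int(x0*.64):int(x1*.64)]=1; return m
def rect(n,m,z):
    m=cv2.morphologyEx(m.astype(np.uint8),cv2.MORPH_OPEN,np.ones((2,2)))
    c=max(cv2.findContours(m,0,1)[0],key=cv2.contourArea); P=plane("top",c.reshape(-1,2),z)
    r=cv2.minAreaRect((P[:,:2]*1000).astype(np.float32)); print(n,np.round(r[0],1),np.round(r[1],1),round(r[2],1)); return c
# limb
m=roi(215,290,255,345)&(hsv[...,1]<90)&(Z>0.02)
print("limb z",np.percentile(Z[m],[5,50,95]),m.sum()); rect("limb",m,.036)
P=C[m]; v=np.linalg.svd(P[:,:2]-P[:,:2].mean(0),full_matrices=False)[2][0]; print("dir",v,np.degrees(np.arctan2(v[1],v[0])),P.mean(0))
h=m&(Z>0.039)
print("hub top",h.sum(),np.median(C[h],0),(C[h].max(0)+C[h].min(0))/2)
a=P[:,:2]@v; print("along ends",a.min(),a.max(), "end pts",P[a.argmin()],P[a.argmax()])
# handle
m=roi(430,475,245,300)&(Z>0.145); print("handle",m.sum(),C[m].mean(0)); rect("handle",m,.162)
m2=roi(420,480,240,305)&(Z>0.105); rect("pot",m2,.116)
# foot
m=roi(350,480,240,345)&(Z>0.04)&(Z<0.064); rect("foot",m,.05)
# mat
m=roi(490,565,300,375)&(hsv[...,1]<80); rect("mat",m,.004)
g=cv2.cvtColor(im,cv2.COLOR_BGR2GRAY)
A=cv2.resize(im[150:225,130:190],(480,600),interpolation=2); B=cv2.resize(im[150:225,225:265+0],(320,600),interpolation=2); cv2.imwrite("pics/crop1.png",np.hstack([A,cv2.resize(im[150:225,268:308],(320,600),interpolation=2)]))
```

```text
limb z [0.02796822 0.0384775  0.04760535] 328
limb [549.7 368.7] [216.2  48.4] 38.5
dir [-0.79630131 -0.60490018] -142.77834091032136 [0.53964582 0.35480444 0.04324626]
hub top 150 [0.49265848 0.3251618  0.04307723] [0.47571437 0.21222218 0.8482087 ]
along ends -0.7764783454848816 -0.24376109752006112 end pts [0.64658796 0.43246723 0.02782192] [ 0.31160188 -0.00722085  1.65741093]
handle 64 [ 0.59658498 -0.11020397  0.18480618]
handle [ 597.6 -114.9] [10.2 71.7] 84.9
pot [ 604.1 -123.1] [22.3 77.6] 86.0
foot [560.1 -33.1] [151.3 257.3] 26.4
mat [ 458.7 -307.8] [134.6 133.4] 43.7
```

View pics/crop1.png

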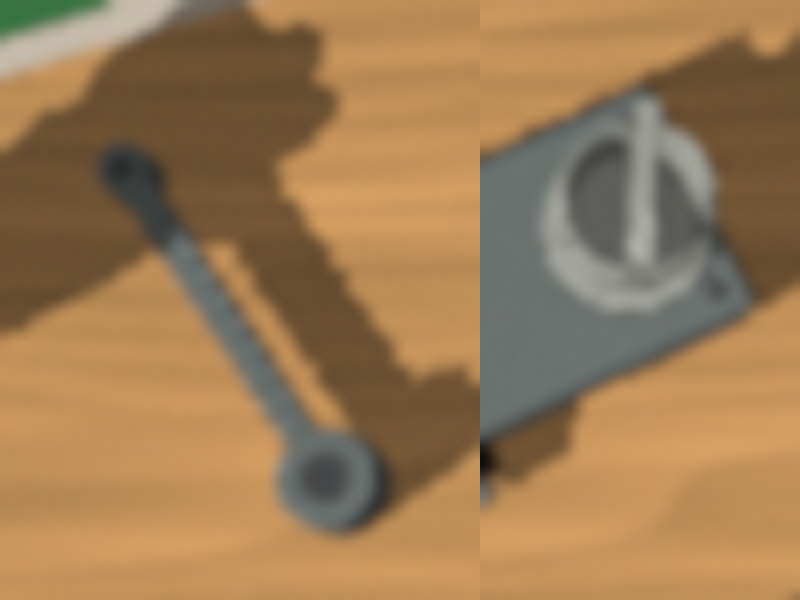

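The crop shows the grey lever with its big hub at (328,480) and small eye at (125,167), so this is the limb. The pot handle is a bar from (650,100) to (640,262). The handle fit is 71.7 x 10.2 mm against a true 72 x 10, so the numbers look good. Next I work out the first moves.

```bash
cat >> h.py <<'E'
def go(p,yaw):
    s=robot.get_state(); R0=R.from_euler("xyz",s["ee_rot"]); T=R.from_euler("xyz",[np.pi,0,yaw])
    tr=R0.inv().apply(np.array(p)-s["eef_pos"]); tu=(R0.inv()*T).as_rotvec()
    print("travel",np.round(tr,4),"turn",np.round(tu,4),"| t",round(s["time"],2),"pos",np.round(s["eef_pos"],4),"rot",np.round(s["ee_rot"],4),"w",round(s["gripper_width"],4),"gf",np.round(s["grasp_force"],1),"F",np.round(s["force"],1),"q",np.round(s["q"],2))
E
python3 - <<'E'
from h import *
h=plane("top",[[170.6,209.6]],.044)[0]; e=plane("top",[[145.2,170.4]],.036)[0]
d=(e-h)[:2]; L=np.hypot(*d); print("hub",h,"eye",e,L,"yaw",np.arctan2(d[1],d[0]),"bal",h[:2]+d/L*.053)
print("small seat",plane("top",[[380*.64,310*.64]],.056))
go([.598,-.115,.24],-.089)
E
```

```text
hub [0.48849686 0.32031644 0.044     ] eye [0.63943584 0.42175524 0.036     ] 0.1818581970968584 yaw 0.5917214302487138 bal [0.53248589 0.34987934]
small seat [[0.52690387 0.04973615 0.056     ]]
travel [ 0.5353 -0.3092 -0.0088] turn [-1.700e-03  1.000e-04  3.958e-01] | t 0.1 pos [ 0.1811 -0.5714  0.2305] rot [-3.1399e+00 -2.0000e-04  3.0680e-01] w 0.0851 gf 0.0 F [-0.9  0.3 -0.8] q [-1.38  0.36  1.51  0.    1.27 -0.12]
```

>>> apply_moves:
  moves:
    - {"fingers":0,"travel":[0.04,-0.023,-0.009],"turn":[0,0,0.05]}
    - {"fingers":0,"travel":[0.075,-0.043,-0.009],"turn":[0,0,0.1]}
    - {"fingers":0,"travel":[0.11,-0.063,-0.009],"turn":[0,0,0.15]}
    - {"fingers":0,"travel":[0.145,-0.084,-0.009],"turn":[0,0,0.2]}
    - {"fingers":0,"travel":[0.18,-0.104,-0.009],"turn":[0,0,0.25]}
    - {"fingers":0,"travel":[0.215,-0.124,-0.009],"turn":[0,0,0.3]}
    - {"fingers":0,"travel":[0.25,-0.144,-0.009],"turn":[0,0,0.35]}
    - {"fingers":0,"travel":[0.285,-0.164,-0.009],"turn":[0,0,0.395]}

```text
time: 0.77
eef_pos: [0.4041, -0.3277, 0.2401]
ee_rot: [-3.141, 0.0, -0.091]
force: [0.9, -0.7, 0.1]
gripper_width: 0.0853
grasp_force: 0.0
```

```bash
python3 -c "
from h import *
go([.598,-.115,.24],-.089)"
```

```text
travel [ 1.738e-01 -2.294e-01  1.000e-04] turn [-0.0004  0.0003 -0.0019] | t 0.77 pos [ 0.4041 -0.3277  0.2401] rot [-3.1412e+00  3.0000e-04 -9.0900e-02] w 0.0853 gf 0.0 F [ 0.9 -0.7  0.1] q [-0.81  0.24  1.67  0.    1.24  0.85]
```

>>> apply_moves:
  moves:
    - {"fingers":0,"travel":[0.022,-0.029,0],"turn":[0,0,0]}
    - {"fingers":0,"travel":[0.047,-0.061,0],"turn":[0,0,0]}
    - {"fingers":0,"travel":[0.072,-0.094,0],"turn":[0,0,0]}
    - {"fingers":0,"travel":[0.097,-0.127,0],"turn":[0,0,0]}
    - {"fingers":0,"travel":[0.122,-0.16,0],"turn":[0,0,0]}
    - {"fingers":0,"travel":[0.147,-0.194,0],"turn":[0,0,0]}
    - {"fingers":0,"travel":[0.167,-0.22,0],"turn":[0,0,0]}
    - {"fingers":0,"travel":[0.174,-0.2295,0],"turn":[0,0,0]}

```text
time: 1.43
eef_pos: [0.5996, -0.1123, 0.2398]
ee_rot: [-3.14, -0.001, -0.085]
force: [0.3, 0.0, 0.2]
gripper_width: 0.0851
grasp_force: 0.0
```

Run:
```python
from h import *
go([.598,-.115,.138],-.089)
a,_=snap("side","side1"); b,_=snap("top","top1")
print(proj("side",[[.598,-.115,.157]]),proj("top",[[.598,-.115,.157]]))
a=cv2.resize(a[120:240,190:320],None,fx=3,fy=4)
cv2.imwrite("pics/c2.png",np.hstack([a,cv2.resize(b[130:250,220:360],(400,480))])[...,::-1])
```

```text
travel [-0.0014  0.003   0.1018] turn [-0.0018 -0.001   0.004 ] | t 1.43 pos [ 0.5996 -0.1123  0.2398] rot [-3.1398e+00 -1.0000e-03 -8.5000e-02] w 0.0851 gf 0.0 F [0.3 0.  0.2] q [-0.3   0.37  1.48  0.    1.3   1.36]
[[263.94525425 165.05713298]] [[289.1688824  174.09506315]]
```

View pics/c2.png

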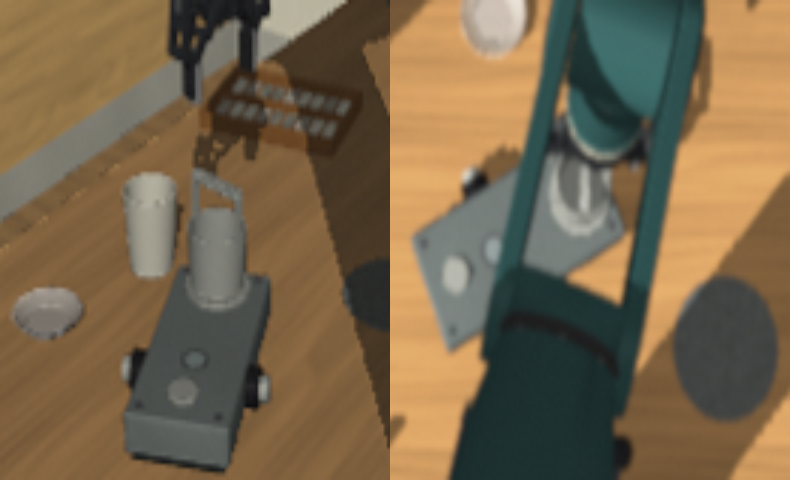

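The side crop shows the handle at about (217,183), which is within about 1.5 px of where I predicted it. The open fingers straddle it from above, so I descend.

>>> apply_moves:
  moves:
    - {"fingers":0,"travel":[-0.001,0.003,0.02],"turn":[0,0,0]}
    - {"fingers":0,"travel":[-0.001,0.003,0.04],"turn":[0,0,0]}
    - {"fingers":0,"travel":[-0.001,0.003,0.06],"turn":[0,0,0]}
    - {"fingers":0,"travel":[-0.001,0.003,0.08],"turn":[0,0,0]}
    - {"fingers":0,"travel":[-0.001,0.003,0.095],"turn":[0,0,0]}
    - {"fingers":0,"travel":[-0.001,0.003,0.101],"turn":[0,0,0]}
    - {"fingers":0,"travel":[-0.001,0.003,0.101],"turn":[0,0,0]}
    - {"fingers":0,"travel":[-0.001,0.003,0.101],"turn":[0,0,0]}

```text
time: 2.2
eef_pos: [0.5952, -0.12, 0.1396]
ee_rot: [3.142, 0.0, -0.089]
force: [-0.8, -0.6, -0.5]
gripper_width: 0.0855
grasp_force: 0.0
```

>>> apply_moves:
  moves:
    - {"fingers":120,"travel":[0,0,0],"turn":[0,0,0]}
    - {"fingers":160,"travel":[0,0,0],"turn":[0,0,0]}
    - {"fingers":190,"travel":[0,0,0],"turn":[0,0,0]}
    - {"fingers":210,"travel":[0,0,0],"turn":[0,0,0]}
    - {"fingers":225,"travel":[0,0,0],"turn":[0,0,0]}
    - {"fingers":240,"travel":[0,0,0],"turn":[0,0,0]}
    - {"fingers":255,"travel":[0,0,0],"turn":[0,0,0]}
    - {"fingers":255,"travel":[0,0,0],"turn":[0,0,0]}

```text
time: 2.87
eef_pos: [0.5954, -0.1189, 0.1391]
ee_rot: [-3.141, 0.001, -0.088]
force: [-0.3, 0.8, 0.1]
gripper_width: 0.0085
grasp_force: 59.6
```

Run:
```python
from h import *
go([.598,-.115,.22],-.089)
b,_=snap("side","side2")
```

```text
travel [ 0.0022 -0.0042 -0.0809] turn [-0.0003  0.0006  0.0009] | t 2.87 pos [ 0.5954 -0.1189  0.1391] rot [-3.1413e+00  6.0000e-04 -8.8100e-02] w 0.0085 gf 59.6 F [-0.3  0.8  0.1] q [-0.31  0.46  1.59  0.    1.09  1.35]
```

>>> apply_moves:
  moves:
    - {"fingers":255,"travel":[0,0,-0.008],"turn":[0,0,0]}
    - {"fingers":255,"travel":[0,0,-0.02],"turn":[0,0,0]}
    - {"fingers":255,"travel":[0,0,-0.035],"turn":[0,0,0]}
    - {"fingers":255,"travel":[0,0,-0.05],"turn":[0,0,0]}
    - {"fingers":255,"travel":[0,0,-0.065],"turn":[0,0,0]}
    - {"fingers":255,"travel":[0,0,-0.078],"turn":[0,0,0]}
    - {"fingers":255,"travel":[0,0,-0.08],"turn":[0,0,0]}
    - {"fingers":255,"travel":[0,0,-0.08],"turn":[0,0,0]}

```text
time: 3.58
eef_pos: [0.5961, -0.1195, 0.2203]
ee_rot: [3.141, -0.002, -0.088]
force: [0.3, 0.5, -3.2]
gripper_width: 0.0086
grasp_force: 59.2
```

Run:
```python
from h import *
go([.459,-.308,.22],-.089)
b,_=snap("side","side3"); cv2.imwrite("pics/c3.png",cv2.resize(b[60:260,170:400],(690,600))[...,::-1])
```

```text
travel [-1.200e-01  1.999e-01  1.000e-04] turn [ 0.0005 -0.0018  0.0007] | t 3.58 pos [ 0.5961 -0.1195  0.2203] rot [ 3.1411e+00 -1.8000e-03 -8.8300e-02] w 0.0086 gf 59.2 F [ 0.3  0.5 -3.2] q [-0.31  0.38  1.51 -0.    1.25  1.35]
```

View pics/c3.png

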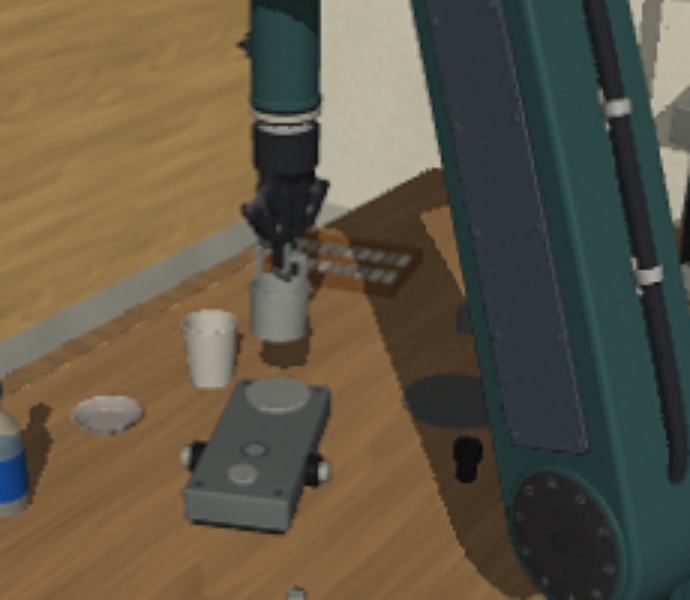

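The pot hangs upright from the handle at about (280,300) in the crop, clear of the foot. The big seat at (278,393) is now free. I carry it to the mat gently.

>>> apply_moves:
  moves:
    - {"fingers":255,"travel":[-0.003,0.005,0],"turn":[0,0,0]}
    - {"fingers":255,"travel":[-0.009,0.015,0],"turn":[0,0,0]}
    - {"fingers":255,"travel":[-0.016,0.027,0],"turn":[0,0,0]}
    - {"fingers":255,"travel":[-0.024,0.04,0],"turn":[0,0,0]}
    - {"fingers":255,"travel":[-0.033,0.055,0],"turn":[0,0,0]}
    - {"fingers":255,"travel":[-0.042,0.07,0],"turn":[0,0,0]}
    - {"fingers":255,"travel":[-0.051,0.085,0],"turn":[0,0,0]}
    - {"fingers":255,"travel":[-0.06,0.1,0],"turn":[0,0,0]}

```text
time: 4.3
eef_pos: [0.5251, -0.2151, 0.2187]
ee_rot: [-3.142, 0.001, -0.089]
force: [0.7, 0.7, -2.6]
gripper_width: 0.0088
grasp_force: 59.2
```

>>> apply_moves:
  moves:
    - {"fingers":255,"travel":[-0.009,0.015,0],"turn":[0,0,0]}
    - {"fingers":255,"travel":[-0.018,0.03,0],"turn":[0,0,0]}
    - {"fingers":255,"travel":[-0.027,0.045,0],"turn":[0,0,0]}
    - {"fingers":255,"travel":[-0.036,0.06,0],"turn":[0,0,0]}
    - {"fingers":255,"travel":[-0.045,0.075,0],"turn":[0,0,0]}
    - {"fingers":255,"travel":[-0.053,0.088,0],"turn":[0,0,0]}
    - {"fingers":255,"travel":[-0.058,0.097,0],"turn":[0,0,0]}
    - {"fingers":255,"travel":[-0.06,0.1,0],"turn":[0,0,0]}

```text
time: 4.97
eef_pos: [0.4567, -0.3095, 0.219]
ee_rot: [3.141, 0.001, -0.09]
force: [0.8, 0.3, -3.4]
gripper_width: 0.0084
grasp_force: 59.2
```

Run:
```python
from h import *
go([.459,-.308,.088],-.089)
b,de=snap("side","side4"); cv2.imwrite("pics/c4.png",cv2.resize(b[60:260,170:400],(690,600))[...,::-1])
```

```text
travel [ 0.0023 -0.0018  0.131 ] turn [ 0.0002  0.001  -0.0013] | t 4.97 pos [ 0.4567 -0.3095  0.219 ] rot [ 3.1414e+00  1.0000e-03 -9.0300e-02] w 0.0084 gf 59.2 F [ 0.8  0.3 -3.4] q [-0.72  0.3   1.63 -0.    1.21  0.94]
```

>>> apply_moves:
  moves:
    - {"fingers":255,"travel":[0.002,-0.002,0.01],"turn":[0,0,0]}
    - {"fingers":255,"travel":[0.002,-0.002,0.03],"turn":[0,0,0]}
    - {"fingers":255,"travel":[0.002,-0.002,0.052],"turn":[0,0,0]}
    - {"fingers":255,"travel":[0.002,-0.002,0.075],"turn":[0,0,0]}
    - {"fingers":255,"travel":[0.002,-0.002,0.097],"turn":[0,0,0]}
    - {"fingers":255,"travel":[0.002,-0.002,0.115],"turn":[0,0,0]}
    - {"fingers":255,"travel":[0.002,-0.002,0.125],"turn":[0,0,0]}
    - {"fingers":255,"travel":[0.002,-0.002,0.127],"turn":[0,0,0]}

```text
time: 5.68
eef_pos: [0.4598, -0.3041, 0.0899]
ee_rot: [-3.139, 0.003, -0.087]
force: [-0.4, 0.4, -2.8]
gripper_width: 0.0088
grasp_force: 59.2
```

>>> apply_moves:
  moves:
    - {"fingers":255,"travel":[0,0,0],"turn":[0,0,0]}
    - {"fingers":255,"travel":[0,0,0.001],"turn":[0,0,0]}
    - {"fingers":255,"travel":[0,0,0.0015],"turn":[0,0,0]}
    - {"fingers":255,"travel":[0,0,0.002],"turn":[0,0,0]}
    - {"fingers":255,"travel":[0,0,0.0025],"turn":[0,0,0]}
    - {"fingers":255,"travel":[0,0,0.003],"turn":[0,0,0]}
    - {"fingers":255,"travel":[0,0,0.003],"turn":[0,0,0]}
    - {"fingers":255,"travel":[0,0,0.003],"turn":[0,0,0]}

```text
time: 6.35
eef_pos: [0.4607, -0.3061, 0.0895]
ee_rot: [3.142, -0.0, -0.088]
force: [0.2, -0.0, -4.0]
gripper_width: 0.0091
grasp_force: 59.2
```

>>> apply_moves:
  moves:
    - {"fingers":255,"travel":[0,0,0.0005],"turn":[0,0,0]}
    - {"fingers":255,"travel":[0,0,0.001],"turn":[0,0,0]}
    - {"fingers":255,"travel":[0,0,0.0015],"turn":[0,0,0]}
    - {"fingers":255,"travel":[0,0,0.002],"turn":[0,0,0]}
    - {"fingers":255,"travel":[0,0,0.0025],"turn":[0,0,0]}
    - {"fingers":255,"travel":[0,0,0.0025],"turn":[0,0,0]}
    - {"fingers":255,"travel":[0,0,0.0025],"turn":[0,0,0]}
    - {"fingers":255,"travel":[0,0,0.0025],"turn":[0,0,0]}

```text
time: 7.02
eef_pos: [0.4607, -0.3059, 0.087]
ee_rot: [-3.142, -0.0, -0.088]
force: [-0.3, 0.2, 1.2]
gripper_width: 0.0087
grasp_force: 59.7
```

Run:
```python
from h import *
go([.459,-.308,.085],-.089)
```

```text
travel [-0.0015  0.0022  0.002 ] turn [-0.0001 -0.0001  0.0008] | t 7.02 pos [ 0.4607 -0.3059  0.087 ] rot [-3.1415e+00 -1.0000e-04 -8.8200e-02] w 0.0087 gf 59.7 F [-0.3  0.2  1.2] q [-0.71  0.46  1.76  0.    0.92  0.95]
```

Contact: the force on the tool has flipped to +1.2 N. I release and rise.

>>> apply_moves:
  moves:
    - {"fingers":235,"travel":[0,0,0],"turn":[0,0,0]}
    - {"fingers":215,"travel":[0,0,0],"turn":[0,0,0]}
    - {"fingers":190,"travel":[0,0,0],"turn":[0,0,0]}
    - {"fingers":150,"travel":[0,0,0],"turn":[0,0,0]}
    - {"fingers":100,"travel":[0,0,0],"turn":[0,0,0]}
    - {"fingers":60,"travel":[0,0,0],"turn":[0,0,0]}
    - {"fingers":60,"travel":[0,0,0],"turn":[0,0,0]}
    - {"fingers":60,"travel":[0,0,0],"turn":[0,0,0]}

```text
time: 7.68
eef_pos: [0.4607, -0.3061, 0.0868]
ee_rot: [3.142, -0.0, -0.088]
force: [-0.6, 0.5, 0.6]
gripper_width: 0.0654
grasp_force: 0.0
```

>>> apply_moves:
  moves:
    - {"fingers":60,"travel":[0,0,-0.01],"turn":[0,0,0]}
    - {"fingers":60,"travel":[0,0,-0.03],"turn":[0,0,0]}
    - {"fingers":60,"travel":[0,0,-0.055],"turn":[0,0,0]}
    - {"fingers":60,"travel":[0,0,-0.085],"turn":[0,0,0]}
    - {"fingers":60,"travel":[0,0,-0.115],"turn":[0,0,0]}
    - {"fingers":60,"travel":[0,0,-0.14],"turn":[0,0,0]}
    - {"fingers":60,"travel":[0,0,-0.155],"turn":[0,0,0]}
    - {"fingers":60,"travel":[0,0,-0.16],"turn":[0,0,0]}

```text
time: 8.35
eef_pos: [0.462, -0.3071, 0.2508]
ee_rot: [3.138, -0.005, -0.088]
force: [0.2, 0.2, 0.5]
gripper_width: 0.0652
grasp_force: 0.0
```

Run:
```python
from h import *
go([.532,.350,.247],.62)
b,de=snap("top","top5"); cv2.imwrite("pics/c5.png",cv2.resize(b[120:260,200:390],(800,590))[...,::-1])
```

```text
travel [ 0.0119 -0.6607  0.0015] turn [ 0.0051 -0.0035 -0.7082] | t 8.35 pos [ 0.462  -0.3071  0.2508] rot [ 3.1381 -0.0049 -0.0882] w 0.0652 gf 0.0 F [0.2 0.2 0.5] q [-0.71  0.27  1.59  0.    1.27  0.95]
```

View pics/c5.png

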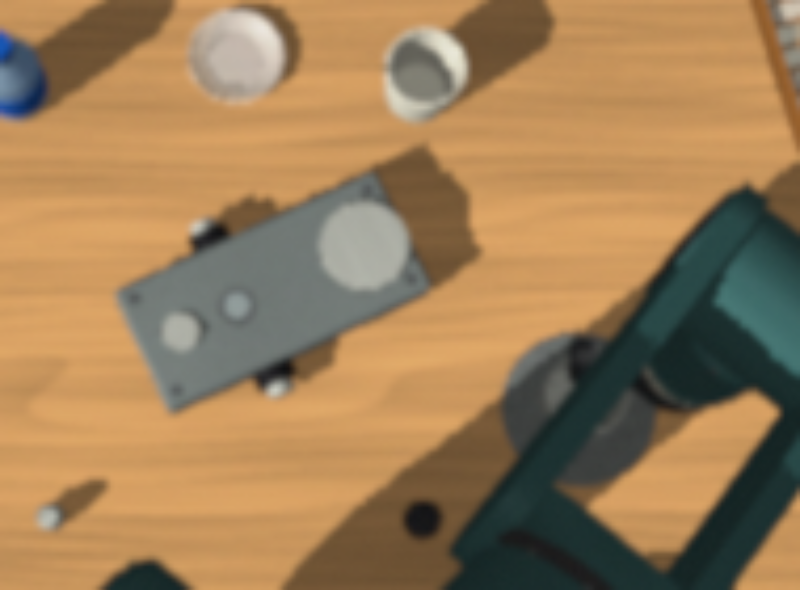

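The top crop shows the pot standing upright on the mat near (585,405), with the mat disc at (580,410) partly hidden by the arm. The seats are free: big at (365,245), small at (182,332). Next I measure the seats and recheck the limb's line.

Run:
```python
from h import *
im=cv2.imread("pics/top5.png"); hsv=cv2.cvtColor(im,cv2.COLOR_BGR2HSV).astype(int)
s=4.21
out=[]
for (x,y,r) in((365,245,65),(182,332,32)):
    u,v,r=200+x/s,120+y/s,r/s
    m=np.zeros(im.shape[:2],np.uint8); cv2.circle(m,(int(u),int(v)),int(r)+1,1,-1)
    m=((m>0)&(hsv[...,1]<40)&(hsv[...,2]>140)).astype(np.uint8)
    c=max(cv2.findContours(m,0,1)[0],key=cv2.contourArea); P=plane("top",c.reshape(-1,2),.056)
    (cx,cy),R0=cv2.minEnclosingCircle((P[:,:2]*1000).astype(np.float32)); M=cv2.moments(m,True)
    p=plane("top",[[M["m10"]/M["m00"],M["m01"]/M["m00"]]],.056)[0]; out.append(p); print("seat",cx,cy,R0,"moment",p,m.sum())
d=out[1]-out[0]; print("L",np.hypot(*d[:2]),"yaw",np.arctan2(d[1],d[0]), "bal target",out[0][:2]+d[:2]/np.hypot(*d[:2])*.053)
# limb
m=np.zeros(im.shape[:2],bool); m[163:222,138:186]=1
m=(m&(hsv[...,1]<75)).astype(np.uint8)
n,l,st,_=cv2.connectedComponentsWithStats(m); k=1+st[1:,4].argmax(); m=(l==k); print("mask",st[k])
v,u=np.nonzero(m); P=plane("top",np.c_[u,v],.036)[:,:2]
h=np.array([.4885,.3203]); q=P-h; yaw=.592
for _ in range(3):
    d=np.array([np.cos(yaw),np.sin(yaw)]); nrm=np.array([-d[1],d[0]]); a=q@d; b=q@nrm; w=(a>.035)&(a<.16)
    f=np.polyfit(a[w],b[w],1); yaw+=np.arctan(f[0])
print("bar yaw",yaw,"lateral at 53mm",np.polyval(f,.053),"n",w.sum(),"ext",a.min(),a.max())
hb=np.zeros_like(m,np.uint8); cv2.imwrite("pics/c6.png",np.hstack([cv2.resize(im[160:225,133:188],(480,560)),cv2.resize(im[160:225,133:188]*m[160:225,133:188,None],(320,560))]))
```

```text
seat 602.6852416992188 -109.3470230102539 40.35886001586914 moment [ 0.60242373 -0.10918295  0.056     ] 360
seat 527.242431640625 54.10687255859375 17.872404098510742 moment [0.52698636 0.05370887 0.056     ] 70
L 0.17951195186053784 yaw 2.004501648929677 bal target [ 0.58015123 -0.06108996]
mask [142 168  37  48 321]
bar yaw 0.5943409102283495 lateral at 53mm -5.2303692545795786e-05 n 133 ext -0.022589422773581683 0.19229523733074677
```

>>> apply_moves:
  moves:
    - {"fingers":60,"travel":[0,-0.02,0],"turn":[0,0,-0.05]}
    - {"fingers":60,"travel":[0,-0.055,0],"turn":[0,0,-0.1]}
    - {"fingers":60,"travel":[0.001,-0.095,0],"turn":[0,0,-0.15]}
    - {"fingers":60,"travel":[0.002,-0.135,0],"turn":[0,0,-0.2]}
    - {"fingers":60,"travel":[0.003,-0.175,0],"turn":[0,0,-0.25]}
    - {"fingers":60,"travel":[0.004,-0.215,0],"turn":[0,0,-0.3]}
    - {"fingers":60,"travel":[0.005,-0.255,0],"turn":[0,0,-0.35]}
    - {"fingers":60,"travel":[0.006,-0.295,0],"turn":[0,0,-0.4]}

```text
time: 9.07
eef_pos: [0.4915, -0.0107, 0.2457]
ee_rot: [-3.141, 0.002, 0.314]
force: [0.2, -0.6, 0.4]
gripper_width: 0.0654
grasp_force: 0.0
```

Run:
```python
from h import *
go([.5325,.350,.15],.594)
```

```text
travel [ 0.1506 -0.3303  0.0958] turn [-0.0013  0.0017 -0.2801] | t 9.07 pos [ 0.4915 -0.0107  0.2457] rot [-3.1405e+00  1.9000e-03  3.1390e-01] w 0.0654 gf 0.0 F [ 0.2 -0.6  0.4] q [-0.16  0.19  1.72  0.    1.24  1.09]
```

>>> apply_moves:
  moves:
    - {"fingers":60,"travel":[0.017,-0.037,0],"turn":[0,0,-0.04]}
    - {"fingers":60,"travel":[0.034,-0.075,0],"turn":[0,0,-0.08]}
    - {"fingers":60,"travel":[0.051,-0.112,0],"turn":[0,0,-0.12]}
    - {"fingers":60,"travel":[0.068,-0.15,0],"turn":[0,0,-0.16]}
    - {"fingers":60,"travel":[0.085,-0.187,0],"turn":[0,0,-0.2]}
    - {"fingers":60,"travel":[0.102,-0.225,0],"turn":[0,0,-0.24]}
    - {"fingers":60,"travel":[0.119,-0.262,0],"turn":[0,0,-0.28]}
    - {"fingers":60,"travel":[0.13,-0.285,0.01],"turn":[0,0,-0.28]}

```text
time: 9.73
eef_pos: [0.5292, 0.3027, 0.2371]
ee_rot: [-3.141, -0.003, 0.596]
force: [0.5, -0.3, 0.0]
gripper_width: 0.0654
grasp_force: 0.0
```

>>> apply_moves:
  moves:
    - {"fingers":60,"travel":[0.0,0,0],"turn":[0,0,0]}
    - {"fingers":60,"travel":[0.0,0,0],"turn":[0,0,0]}
    - {"fingers":60,"travel":[0.0,0,0],"turn":[0,0,0]}
    - {"fingers":60,"travel":[0.0,0,0],"turn":[0,0,0]}
    - {"fingers":60,"travel":[0.0,0,0],"turn":[0,0,0]}
    - {"fingers":60,"travel":[0.0,0,0],"turn":[0,0,0]}
    - {"fingers":60,"travel":[0.0,0,0],"turn":[0,0,0]}
    - {"fingers":60,"travel":[0.0,0,0],"turn":[0,0,0]}

```text
time: 10.4
eef_pos: [0.5291, 0.2979, 0.2372]
ee_rot: [3.142, -0.0, 0.591]
force: [-0.5, -0.3, -0.5]
gripper_width: 0.0652
grasp_force: 0.0
```

Run:
```python
from h import *
go([.5325,.350,.13],.594)
b,de=snap("side","side6"); t,_=snap("top","top6")
print(proj("side",[[.4885,.3203,.044],[.5325,.35,.036],[.6379,.4211,.036]]), proj("top",[[.4607,-.3059,.064],[.459,-.308,.004]]))
A=cv2.resize(b[200:300,120:250],(468,360),interpolation=2); B=cv2.resize(t[190:245,310:365],(330,360),interpolation=2)
cv2.imwrite("pics/c7.png",np.hstack([A,B])[...,::-1])
```

```text
travel [ 0.0318 -0.0414  0.1072] turn [ 0.     -0.0004 -0.0031] | t 10.4 pos [0.5291 0.2979 0.2372] rot [ 3.1416e+00 -4.0000e-04  5.9090e-01] w 0.0652 gf 0.0 F [-0.5 -0.3 -0.5] q [0.4  0.36 1.49 0.   1.29 1.38]
[[203.66191185 265.11092614]
 [185.9674366  266.50915909]
 [144.01469259 264.62559222]] [[340.36898514 215.36634897]
 [338.02175654 217.30591846]]
```

View pics/c7.png

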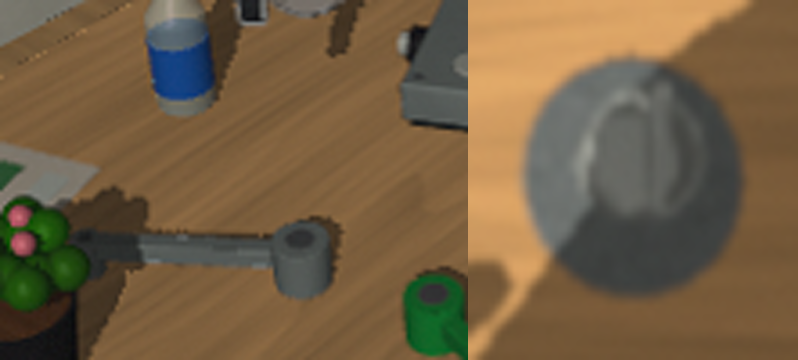

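In the side crop the hub top is at (301,235). That is pixel (203.6,265.3), against the predicted (203.7,265.1), so the two views agree. In the top crop the pot stands upright wholly inside the mat disc. Moving to the limb's balance point.

>>> apply_moves:
  moves:
    - {"fingers":60,"travel":[0.01,-0.014,0.01],"turn":[0,0,0]}
    - {"fingers":60,"travel":[0.022,-0.029,0.03],"turn":[0,0,0]}
    - {"fingers":60,"travel":[0.032,-0.0415,0.055],"turn":[0,0,-0.003]}
    - {"fingers":60,"travel":[0.032,-0.0415,0.08],"turn":[0,0,-0.003]}
    - {"fingers":60,"travel":[0.032,-0.0415,0.1],"turn":[0,0,-0.003]}
    - {"fingers":60,"travel":[0.032,-0.0415,0.107],"turn":[0,0,-0.003]}
    - {"fingers":60,"travel":[0.032,-0.0415,0.107],"turn":[0,0,-0.003]}
    - {"fingers":60,"travel":[0.032,-0.0415,0.107],"turn":[0,0,-0.003]}

```text
time: 11.17
eef_pos: [0.5326, 0.3508, 0.1303]
ee_rot: [-3.142, -0.0, 0.595]
force: [0.1, -0.6, -0.2]
gripper_width: 0.065
grasp_force: 0.0
```

Run:
```python
from h import *
go([.5325,.350,.009],.594)
```

```text
travel [-0.0006  0.0006  0.1213] turn [-0.0001 -0.0002  0.0006] | t 11.17 pos [0.5326 0.3508 0.1303] rot [-3.1415e+00 -2.0000e-04  5.9460e-01] w 0.065 gf 0.0 F [ 0.1 -0.6 -0.2] q [0.47 0.51 1.53 0.   1.1  1.45]
```

>>> apply_moves:
  moves:
    - {"fingers":60,"travel":[0,0.0005,0.02],"turn":[0,0,0]}
    - {"fingers":60,"travel":[0,0.0005,0.045],"turn":[0,0,0]}
    - {"fingers":60,"travel":[0,0.0005,0.07],"turn":[0,0,0]}
    - {"fingers":60,"travel":[0,0.0005,0.095],"turn":[0,0,0]}
    - {"fingers":60,"travel":[0,0.0005,0.112],"turn":[0,0,0]}
    - {"fingers":60,"travel":[0,0.0005,0.121],"turn":[0,0,0]}
    - {"fingers":60,"travel":[0,0.0005,0.121],"turn":[0,0,0]}
    - {"fingers":60,"travel":[0,0.0005,0.121],"turn":[0,0,0]}

```text
time: 11.83
eef_pos: [0.5336, 0.3507, 0.0101]
ee_rot: [3.141, -0.002, 0.595]
force: [-1.3, 0.9, -0.1]
gripper_width: 0.0656
grasp_force: 0.0
```

>>> apply_moves:
  moves:
    - {"fingers":120,"travel":[0,0,0],"turn":[0,0,0]}
    - {"fingers":150,"travel":[0,0,0],"turn":[0,0,0]}
    - {"fingers":175,"travel":[0,0,0],"turn":[0,0,0]}
    - {"fingers":200,"travel":[0,0,0],"turn":[0,0,0]}
    - {"fingers":225,"travel":[0,0,0],"turn":[0,0,0]}
    - {"fingers":255,"travel":[0,0,0],"turn":[0,0,0]}
    - {"fingers":255,"travel":[0,0,0],"turn":[0,0,0]}
    - {"fingers":255,"travel":[0,0,0],"turn":[0,0,0]}

```text
time: 12.5
eef_pos: [0.5332, 0.3508, 0.0099]
ee_rot: [3.142, -0.002, 0.595]
force: [-1.5, 0.1, 5.6]
gripper_width: 0.0148
grasp_force: 60.0
```

Run:
```python
from h import *
go([.5325,.350,.03],.594); print(robot.get_state()["wrist_torque"])
```

```text
travel [-0.0009  0.0003 -0.0201] turn [ 0.     -0.0016  0.0008] | t 12.5 pos [0.5332 0.3508 0.0099] rot [ 3.1416e+00 -1.6000e-03  5.9480e-01] w 0.0148 gf 60.0 F [-1.5  0.1  5.6] q [0.47 0.66 1.61 0.   0.87 1.45]
[-0.00977192  0.17751573  0.01742546]
```

Gripped. I lift a little first and check the balance.

>>> apply_moves:
  moves:
    - {"fingers":255,"travel":[0,0,-0.003],"turn":[0,0,0]}
    - {"fingers":255,"travel":[0,0,-0.008],"turn":[0,0,0]}
    - {"fingers":255,"travel":[0,0,-0.015],"turn":[0,0,0]}
    - {"fingers":255,"travel":[0,0,-0.022],"turn":[0,0,0]}
    - {"fingers":255,"travel":[0,0,-0.03],"turn":[0,0,0]}
    - {"fingers":255,"travel":[0,0,-0.037],"turn":[0,0,0]}
    - {"fingers":255,"travel":[0,0,-0.04],"turn":[0,0,0]}
    - {"fingers":255,"travel":[0,0,-0.04],"turn":[0,0,0]}

```text
time: 13.17
eef_pos: [0.5334, 0.3508, 0.0502]
ee_rot: [3.141, -0.002, 0.595]
force: [1.0, -0.7, -3.8]
gripper_width: 0.015
grasp_force: 58.6
```

Run:
```python
from h import *
go([.5325,.350,.23],.594); s=robot.get_state();print(s["wrist_torque"])
b,de=snap("side","side8"); cv2.imwrite("pics/c8.png",cv2.resize(b[180:300,110:270],(800,600),interpolation=2)[...,::-1])
```

```text
travel [-0.0008  0.0002 -0.1798] turn [ 0.0002 -0.0023  0.0008] | t 13.17 pos [0.5334 0.3508 0.0502] rot [ 3.1414e+00 -2.3000e-03  5.9480e-01] w 0.015 gf 58.6 F [ 1.  -0.7 -3.8] q [0.47 0.61 1.59 0.   0.94 1.45]
[ 0.01780599 -0.06539709 -0.03799929]
```

View pics/c8.png

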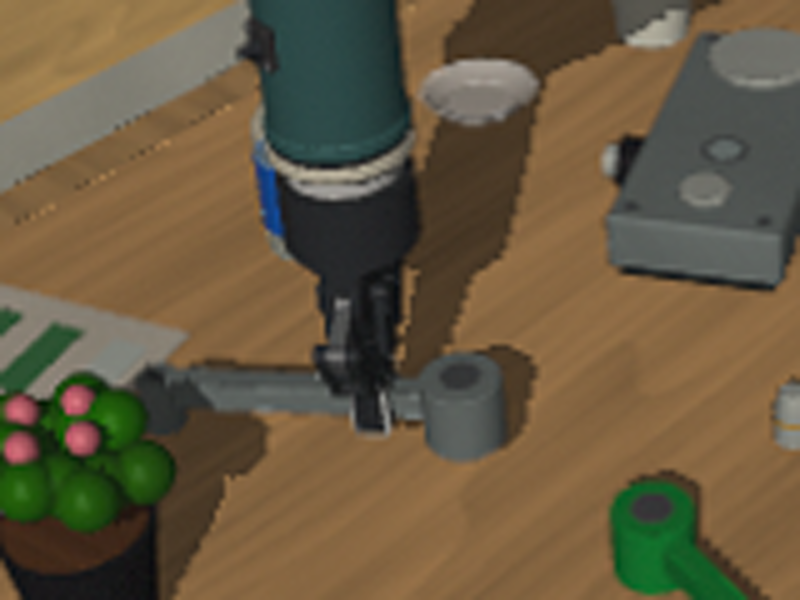

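The limb hangs level: hub top at (462,372), eye at about (165,380), with both undersides off the table. I raise it further.

>>> apply_moves:
  moves:
    - {"fingers":255,"travel":[0,0,-0.008],"turn":[0,0,0]}
    - {"fingers":255,"travel":[0,0,-0.025],"turn":[0,0,0]}
    - {"fingers":255,"travel":[0,0,-0.05],"turn":[0,0,0]}
    - {"fingers":255,"travel":[0,0,-0.08],"turn":[0,0,0]}
    - {"fingers":255,"travel":[0,0,-0.11],"turn":[0,0,0]}
    - {"fingers":255,"travel":[0,0,-0.138],"turn":[0,0,0]}
    - {"fingers":255,"travel":[0,0,-0.155],"turn":[0,0,0]}
    - {"fingers":255,"travel":[0,0,-0.16],"turn":[0,0,0]}

```text
time: 13.88
eef_pos: [0.5343, 0.3512, 0.2129]
ee_rot: [3.141, -0.006, 0.595]
force: [0.4, 0.0, -3.8]
gripper_width: 0.0147
grasp_force: 58.9
```

Run:
```python
from h import *
print(proj("side",[[.4893,.3211,.084],[.6379,.4221,.076]]))
go([.54,.15,.21],1.3)
```

```text
[[202.07334148 254.27719109]
 [141.54448463 254.16142199]]
travel [-0.108   0.1699  0.0023] turn [ 0.0027 -0.0055 -0.7052] | t 13.88 pos [0.5343 0.3512 0.2129] rot [ 3.141  -0.006   0.5948] w 0.0147 gf 58.9 F [ 0.4  0.  -3.8] q [0.47 0.43 1.45 0.   1.26 1.45]
```

>>> apply_moves:
  moves:
    - {"fingers":255,"travel":[-0.008,0.012,0],"turn":[0,0,-0.04]}
    - {"fingers":255,"travel":[-0.02,0.032,0],"turn":[0,0,-0.11]}
    - {"fingers":255,"travel":[-0.035,0.055,0],"turn":[0,0,-0.19]}
    - {"fingers":255,"travel":[-0.05,0.079,0],"turn":[0,0,-0.27]}
    - {"fingers":255,"travel":[-0.065,0.102,0],"turn":[0,0,-0.35]}
    - {"fingers":255,"travel":[-0.08,0.126,0],"turn":[0,0,-0.43]}
    - {"fingers":255,"travel":[-0.095,0.15,0],"turn":[0,0,-0.51]}
    - {"fingers":255,"travel":[-0.108,0.17,0],"turn":[0,0,-0.59]}

```text
time: 14.55
eef_pos: [0.5372, 0.147, 0.2075]
ee_rot: [-3.139, 0.002, 1.189]
force: [-0.1, -0.3, -4.4]
gripper_width: 0.0151
grasp_force: 58.8
```

Run:
```python
from h import *
go([.58,-.061,.21],2.0045)
```

```text
travel [-0.177   0.1173 -0.0024] turn [-2.70e-03  8.00e-04 -8.16e-01] | t 14.55 pos [0.5372 0.147  0.2075] rot [-3.1395e+00  1.7000e-03  1.1885e+00] w 0.0151 gf 58.8 F [-0.1 -0.3 -4.4] q [ 0.14  0.32  1.63 -0.    1.19  0.53]
```

>>> apply_moves:
  moves:
    - {"fingers":255,"travel":[-0.012,0.008,0],"turn":[0,0,-0.06]}
    - {"fingers":255,"travel":[-0.03,0.02,0],"turn":[0,0,-0.13]}
    - {"fingers":255,"travel":[-0.05,0.033,0],"turn":[0,0,-0.21]}
    - {"fingers":255,"travel":[-0.07,0.046,0],"turn":[0,0,-0.29]}
    - {"fingers":255,"travel":[-0.09,0.06,0],"turn":[0,0,-0.37]}
    - {"fingers":255,"travel":[-0.11,0.073,0],"turn":[0,0,-0.45]}
    - {"fingers":255,"travel":[-0.127,0.084,0],"turn":[0,0,-0.52]}
    - {"fingers":255,"travel":[-0.135,0.09,0],"turn":[0,0,-0.58]}

```text
time: 15.22
eef_pos: [0.5704, -0.0124, 0.2075]
ee_rot: [-3.139, 0.0, 1.767]
force: [0.2, 0.4, -5.0]
gripper_width: 0.0146
grasp_force: 58.8
```

>>> apply_moves:
  moves:
    - {"fingers":255,"travel":[0,0,0],"turn":[0,0,-0.06]}
    - {"fingers":255,"travel":[0,0,0],"turn":[0,0,-0.13]}
    - {"fingers":255,"travel":[0,0,0],"turn":[0,0,-0.19]}
    - {"fingers":255,"travel":[0,0,0],"turn":[0,0,-0.23]}
    - {"fingers":255,"travel":[0,0,0],"turn":[0,0,-0.235]}
    - {"fingers":255,"travel":[0,0,0],"turn":[0,0,-0.235]}
    - {"fingers":255,"travel":[0,0,0],"turn":[0,0,-0.235]}
    - {"fingers":255,"travel":[0,0,0],"turn":[0,0,-0.235]}

```text
time: 15.88
eef_pos: [0.5707, -0.0098, 0.2084]
ee_rot: [-3.141, -0.0, 1.999]
force: [0.2, 0.4, -4.0]
gripper_width: 0.015
grasp_force: 58.8
```

Run:
```python
from h import *
go([.5809,-.0602,.116],2.0045)
```

```text
travel [-0.0501 -0.0116  0.0924] turn [-0.0006 -0.0005 -0.0055] | t 15.88 pos [ 0.5707 -0.0098  0.2084] rot [-3.141e+00 -5.000e-04  1.999e+00] w 0.015 gf 58.8 F [ 0.2  0.4 -4. ] q [-0.14  0.34  1.6   0.    1.2  -0.57]
```

>>> apply_moves:
  moves:
    - {"fingers":255,"travel":[-0.01,-0.003,0.008],"turn":[0,0,0]}
    - {"fingers":255,"travel":[-0.025,-0.006,0.022],"turn":[0,0,-0.005]}
    - {"fingers":255,"travel":[-0.04,-0.01,0.04],"turn":[0,0,-0.005]}
    - {"fingers":255,"travel":[-0.0496,-0.0128,0.06],"turn":[0,0,-0.005]}
    - {"fingers":255,"travel":[-0.0496,-0.0128,0.077],"turn":[0,0,-0.005]}
    - {"fingers":255,"travel":[-0.0496,-0.0128,0.089],"turn":[0,0,-0.005]}
    - {"fingers":255,"travel":[-0.0496,-0.0128,0.094],"turn":[0,0,-0.005]}
    - {"fingers":255,"travel":[-0.0496,-0.0128,0.0944],"turn":[0,0,-0.005]}

```text
time: 16.55
eef_pos: [0.5789, -0.0607, 0.1128]
ee_rot: [-3.139, -0.002, 2.004]
force: [-0.6, -0.5, -4.5]
gripper_width: 0.015
grasp_force: 58.8
```

>>> apply_moves:
  moves:
    - {"fingers":255,"travel":[0,0,0],"turn":[0,0,0]}
    - {"fingers":255,"travel":[0,0,0],"turn":[0,0,0]}
    - {"fingers":255,"travel":[0,0,0],"turn":[0,0,0]}
    - {"fingers":255,"travel":[0,0,0],"turn":[0,0,0]}
    - {"fingers":255,"travel":[0,0,0],"turn":[0,0,0]}
    - {"fingers":255,"travel":[0,0,0],"turn":[0,0,0]}
    - {"fingers":255,"travel":[0,0,0],"turn":[0,0,0]}
    - {"fingers":255,"travel":[0,0,0],"turn":[0,0,0]}

```text
time: 17.22
eef_pos: [0.5799, -0.0603, 0.1145]
ee_rot: [3.141, -0.0, 2.005]
force: [-0.1, -0.4, -5.2]
gripper_width: 0.0151
grasp_force: 58.8
```

Run:
```python
from h import *
go([.5797,-.0602,.114],2.0045); print(robot.get_state()["wrist_torque"])
b,de=snap("side","side9"); t,_=snap("top","top9")
u=np.array([-.4201,.9075]); H=np.array([.6024,-.1092]); E=H+.18*u
for n in("side","top"): print(n,proj(n,[[*H,.148],[*E,.140],[*E,.104]]).round(1).tolist())
A=cv2.resize(b[120:250,205:305],(462,600),interpolation=2); B=cv2.resize(t[140:230,228:310],(330,362),interpolation=2)
B=np.vstack([B,np.zeros((238,330,3),np.uint8)])
cv2.imwrite("pics/c9.png",np.hstack([A,B])[...,::-1])
```

```text
travel [ 0.0002 -0.0002  0.0005] turn [ 0.0001 -0.      0.0004] | t 17.22 pos [ 0.5799 -0.0603  0.1145] rot [ 3.1415 -0.      2.0049] w 0.0151 gf 58.8 F [-0.1 -0.4 -5.2] q [-0.22  0.46  1.67  0.    1.01 -0.66]
[-0.04293998  0.00608787  0.00371363]
side [[262.0, 167.6], [250.0, 194.7], [250.3, 204.2]]
top [[287.3, 173.4], [241.1, 195.3], [241.5, 196.7]]
```

View pics/c9.png

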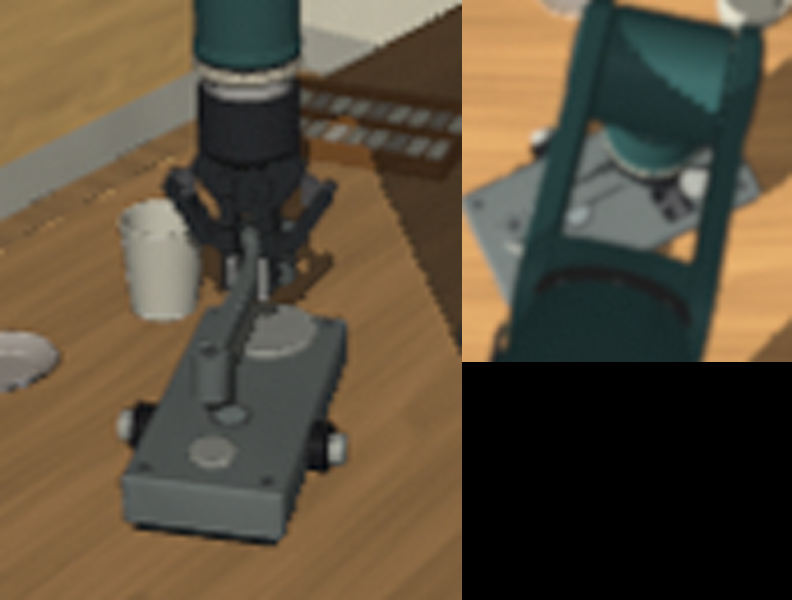

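The side crop shows the eye top at (210,350). That is pixel (250.5,195.8), against the predicted (250.0,194.7). The limb is over the foot, clear of everything. One last check: the seat positions from the side view, then level by depth.

Run:
```python
from h import *
print("seat small px seen (250.8,217.7), plane:",plane("side",[[250.8,217.7]],.056)[0].round(4))
C=cloud("side",np.load("pics/side9.npy")); 
w=C[190:212,244:257].reshape(-1,3); w=w[(w[:,2]>.09)&(w[:,2]<.16)]; print("eye zone",len(w),w[:,2].min(),w[:,2].max(),np.median(w,0))
b=C[170:212,244:262].reshape(-1,3); u=np.array([-.4201,.9075]); a=(b[:,:2]-[.6024,-.1092])@u
for lo in(.07,.09,.11,.13,.15,.17): 
    k=b[(a>lo)&(a<lo+.02)&(b[:,2]>.09)&(b[:,2]<.17)]; print(lo,len(k),np.percentile(k[:,2],[5,95]).round(4) if len(k) else "")
```

```text
seat small px seen (250.8,217.7), plane: [0.5217 0.0597 0.056 ]
eye zone 128 0.10356361119084656 0.1417526643244812 [0.52445423 0.06153224 0.13200995]
0.07 16 [0.1254 0.1405]
0.09 20 [0.124  0.1404]
0.11 21 [0.1286 0.1416]
0.13 18 [0.128  0.1413]
0.15 21 [0.1284 0.1412]
0.17 37 [0.1072 0.1399]
```

Run:
```python
from h import *
def seat(tag,P,r):
    im=cv2.imread(f"pics/{tag}.png").astype(int); p=proj("side",[P])[0]
    m=np.zeros(im.shape[:2],np.uint8); cv2.circle(m,tuple(int(round(x)) for x in p),r,1,-1)
    m=((m>0)&(im.mean(2)>T)).astype(np.uint8)
    n,l,st,c=cv2.connectedComponentsWithStats(m); k=1+st[1:,4].argmax()
    print(tag,"pred",p.round(2),"seen",c[k].round(2),st[k],plane("side",[c[k]],.056)[0].round(4))
for T in(130,140,150):
    seat("side9",[.527,.0537,.056],8); seat("side3",[.6024,-.1092,.056],14); seat("side3",[.527,.0537,.056],8)
```

```text
Traceback (most recent call last):
ValueError: attempt to get argmax of an empty sequence
```

Run:
```python
from h import *
def seat(tag,P,r):
    g=cv2.imread(f"pics/{tag}.png",0); p=proj("side",[P])[0]
    m=np.zeros(g.shape,np.uint8); cv2.circle(m,tuple(int(round(x)) for x in p),r,1,-1)
    T=cv2.threshold(g[m>0].reshape(-1,1),0,255,cv2.THRESH_OTSU)[0]
    m=((m>0)&(g>T)).astype(np.uint8)
    n,l,st,c=cv2.connectedComponentsWithStats(m); k=1+st[1:,4].argmax()
    print(tag,T,"pred",p.round(2),"seen",c[k].round(2),st[k],plane("side",[c[k]],.056)[0].round(4))
seat("side9",[.527,.0537,.056],8); seat("side8",[.527,.0537,.056],8); seat("side3",[.6024,-.1092,.056],14)
```

```text
side9 92.0 pred [250.67 216.37] seen [250.31 217.69] [246 215  10   7  55] [0.523  0.0606 0.056 ]
side8 95.0 pred [250.67 216.37] seen [250.31 217.69] [246 215  10   7  55] [0.523  0.0606 0.056 ]
side3 86.0 pred [262.26 189.94] seen [262.17 188.37] [249 178  27  20 343] [ 0.6097 -0.1183  0.056 ]
```

The side view agrees with the top measurements to about a pixel; the seat's visible rim explains the small downward shift. The limb's top stays at 0.140–0.141 m along its length, so it is level. Handing in.

```bash
python3 -c "
from h import *
print(robot.sign_off())"
```

```text
the job is handed in; nothing more can be done
None
```

The pot stands upright on the felt mat, released, and the arm is holding the limb level about 5 cm above the foot with hub and eye over their seats, accurate to a few mm; the job is handed in at about 17 s.

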